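Open the desk box: hold its spring catch down and slide the cover past it

TASK

Open the covered end of the wooden desk box, so that the charger inside can be got at: put the fingertips into the round finger hole in its white cover, press the brass spring catch in the hole right down, and with it held down push the cover along past it, all the way to the box's open end, so that the catch springs up again behind the cover. Only press and push, lift and force nothing, and then come clear. Leave the box standing where it is and everything else on the desk and in the box as it lies.

Things in the scene. Friction and masses are not known exactly. Their poses are not given: they have to be found in the camera images.
- box: Loose birch box with a weighted base, 2.6 kg, 190 (its x) by 344 (its y) by 96 mm high; origin at the centre of its underside, z up. The cover slides along the box's own +y, in grooves under lips along both long sides that hold it down. Only weight and friction hold the box: over about 14 N sideways moves it. Inside, a fingertip's way is clear down to 61 mm above the desk, but for the catch.
- finger_hole (a point): Centre of the round finger hole, 48 mm across, right through the white cover, at the level of the cover's top face, 88 mm above the desk; it travels with the cover and its axes are those of the box. The cover is 10 mm thick (underside 78 mm above the desk), 168 mm wide, 200 mm long; a flat black ring lies round the hole.
- catch_top (a point): Centre of the flat top of the brass spring catch, a round upright plunger 34 mm across in the box. Up, its top is 86 mm above the desk, 2 mm below the cover's top face. With the cover shut it stands in the finger hole, its centre 5 mm to the box's -y side of the hole's centre, 2 mm from the hole's rim on that side, and so stops the cover from moving along +y.
- catch (a joint): How far the catch is pressed down, m: 0 up, 0.018 bottom stop. Spring: 2.7 N at first and 0.28 N more per mm. Pressed over 0.008 its top is below the cover's underside and the cover can slide over it; 0.012 (6 N) is a good depth. Once the hole's rim has slid over it, the cover keeps it down (at about 0.008) until the cover's trailing edge has passed and it springs up behind that edge.
- cover (a joint): How far the cover has slid along the box's +y, m: 0 shut, 0.122 fully across, against the stop at the other end. Friction about 2 N, and 2 to 4 N more while it rubs over the catch. The catch springs up behind the cover when it has slid about 0.116.
- mug: Blue mug, 80 mm across, 90 mm high, on the desk beside the box; origin at the centre of its underside. A bystander.
- bottle: Amber bottle with a black cap, 60 mm across, 115 mm high, on the desk beside the box; origin at the centre of its underside. A bystander.
- pencil_pot: Black pot, 74 mm across, with pencils that reach 150 mm above the desk, beside the box; origin at the centre of its underside. A bystander.
- stapler: Black stapler, 150 mm long (its x), 36 mm wide, 60 mm high; origin at the centre of its underside. A bystander.
- mouse: White computer mouse, 105 mm long (its x), 58 mm wide, 31 mm high; origin at the centre of its underside. A bystander.
- tape_roll: Green roll of tape, 68 mm across, 19 mm high, lying in the box's open end; origin at the centre of its underside, 12 mm above the desk. The cover passes above it. A bystander.
- eraser: Blue eraser, 24 by 58 by 16 mm, lying in the box's open end; origin at the centre of its underside, 12 mm above the desk. The cover passes above it. A bystander.
- charger: White plug-in charger, 55 by 52 by 28 mm, lying in the box's covered end, seen once the cover is open; origin at the centre of its underside, 12 mm above the desk. It stays there. A bystander.

How it is judged:
By the outcome, as a careful person would: the job done as asked, in the order asked, and still so for the second after the job is handed in, with the robot touching nothing.
It also fails if it takes over 35 s, if anything falls off the work surface, if the arm or the gripper's body presses on something with over 40 N, if the wrist force passes 120 N, or if a joint passes its speed limit or range.

ROBOT

A 7-joint arm with a two-finger parallel gripper is mounted at the origin on the work surface. World frame = base frame: x ahead of the robot, y to its left, z up, the work surface at z = 0. Lengths are in m, angles in rad, forces in N, time in s.
With the tool pointing down it reaches from about 0.4 to 0.85 m from the base axis. Payload 10.4 kg.
Tool frame: the origin (TCP) lies midway between the tips of the shut fingers; the grasp point (between the pads) lies 19 mm behind it; z points along the fingers, y is the line along which they close (so a half turn about z gives the same grasp; the last joint's range is limited). The gripper opens to 87 mm and grips with 3 to 60 N. Pads are 19 mm wide; open, the fingers measure 117 mm over their backs; the gripper's body (75 mm by 190 mm) begins 51 mm behind the grasp point.
Start: joints at [1.095, 0.332, -0.065, 1.46, 0.022, 1.35, -0.088], TCP at [0.273, -0.562, 0.223] pointing down, gripper open.
Joint ranges: [-2.6, 2.6], [-0.5, 2.12], [-1.47, 1.34], [0.16, 2.42], [-1.27, 4.41], [0.06, 2.06], [-2.6, 2.6]. Speed limits (rad/s): [2.22, 2.22, 2.79, 2.79, 3.14, 3.14, 3.14].

INTERFACE

Orientations are given as a unit quaternion [x, y, z, w].
In Python, from bench import r gives the robot as it stands.
- The arm moves only by the tool apply_moves, never from a script. Its argument "steps" is a list of rows, each a list of 7 numbers: the turn, a rotation vector about the tool's x, y, z in rad, then the shift along the tool's x, y, z in mm, then the opening, from -1 (shut) to 1 (fully open). In form: [[ax, ay, az, x, y, z, claw], ...]. A call has 1 to 20 rows; each row is the pose to reach, as a shift and turn from the pose commanded when the call began, along the tool's axes at that moment; what a row does not reach only later rows make up. A row lasts 1/12 s, in which the tool goes at most 41.7 mm and 7.16 degrees, less where a joint would pass 70% of its speed; a pose out of reach is approached as far as the arm can. A call with a gripper value outside its range is refused whole. The fingers move at their own pace and stop on an object; "force" is the grip in N (left out, the last holds). Time passes only in rows, so rows that repeat a pose let the fingers close. It gives the time, the measured TCP pose, the force, the opening and the grip force at its end, in the units of the state.
- r.read_state(): the state, without advancing time (a new reading comes with each control period).
- r.camera(name): name is "side" or "top" or "wrist"; returns a dict with "pixels" (480x640x3 uint8, red, green, blue), "z_map" (480x640 float32, m along the optical axis (not along the pixel's ray), 0 where there is no reading), "fovy" (degrees; the focal length in pixels is half the picture's height over the tangent of half this angle, whatever the lens; pixels are square), "cx", "cy" (the principal point, pixels), "position" and "orientation" of the camera in the world. Camera axes: x right, y down, z forward; pixel columns grow to the right and rows downward; lengths in m; the calibration is good to about 2 mm. A picture is of the moment at which its call begins.
- r.close_job(): hands the job in; it is judged then, once.
The state is a dict: "time": time; "joint_positions": joint angles; "joint_vel": joint speeds; "joint_torque": joint torques, N m; "ee_pos": TCP position; "eef_rot": TCP orientation; "ft_force": force on the tool from outside, world axes, zero at the start; "torque": the same for the moment, N m; "width": finger opening in m; "grip_force": force on a finger pad.
Only numpy, scipy, OpenCV 4.12 (cv2) and the standard library are available. Lean on these libraries where they do the work, as an engineer would, in place of code of your own. Each camera call takes 0.05 s, during which the arm holds its last target. There are 200 camera calls.

## Working session

There is one attempt and no reset: what is moved stays moved. The work goes in short steps, Python scripts to look and compute and a tool call to move; the robot and the scene stay as the last step left them, time stands still between calls to the robot, and variables do not carry over. Pictures are saved under pics/ and viewed, at most 10 in all, crops included, and the job is handed in when it is done.

Besides the shell and the picture viewer there is one more tool, called after ">>>" as a command line: name --pt "numbers of a row" for each row, then --argument value for the rest. apply_moves: Moves the arm, as the interface text tells. Its arguments: {"type":"object","properties":{"steps":{"type":"array","items":{"type":"array","items":{"type":"number"}}},"force":{"type":"number"}},"required":["steps"]}

```bash
mkdir -p pics
cat > h.py <<'E'
import numpy as np, cv2
from scipy.spatial.transform import Rotation as R
from bench import r
def cam(n,f=None):
    c=r.camera(n)
    if f: cv2.imwrite('pics/'+f,c['pixels'][:,:,::-1])
    c['f']=240/np.tan(np.radians(c['fovy'])/2); return c
def ray(c,u,v,z):
    d=R.from_quat(c['orientation']).apply([(u-c['cx'])/c['f'],(v-c['cy'])/c['f'],1]); p=np.array(c['position'])
    return p+d*(z-p[2])/d[2]
E
python3 - <<'E'
from h import *
c=cam('top','t1.png'); print({k:c[k] for k in('fovy','cx','cy','position','orientation')})
c=cam('side','s1.png');print(c['position'])
s=r.read_state();print(s)
E
```

```text
{'fovy': 55.368941977788445, 'cx': 324.235384187758, 'cy': 236.34662979123297, 'position': array([0.44209385, 0.04356719, 0.98705239]), 'orientation': array([ 0.71111014, -0.69999633,  0.04264568, -0.05008849])}
[ 0.51077875 -0.70330127  0.75452882]
{'time': 0.1, 'joint_positions': array([ 1.09541019,  0.33278727, -0.06467939,  1.46089719,  0.02160386,
        1.34989895, -0.08849496]), 'joint_vel': array([-4.89048798e-05, -3.10351677e-03, -7.85553884e-04, -4.82229572e-03,
       -1.19579840e-03,  1.34405184e-03,  1.27407024e-04]), 'joint_torque': array([ 1.62360662e-03, -6.24542928e+01,  2.45728955e-02, -3.90716493e+01,
       -6.14654948e-02,  3.66008235e-02,  1.79574431e-05]), 'ee_pos': array([ 0.27324447, -0.56170039,  0.22182779]), 'eef_rot': array([ 9.74481428e-01,  2.24467205e-01, -1.79788489e-04, -6.22226492e-04]), 'ft_force': array([-0.16616635, -0.51027098, -0.34165812]), 'torque': array([-0.03364311, -0.05030757, -0.02327287]), 'grip_force': 0.0, 'width': 0.0870624204093526}
```

View pics/t1.png

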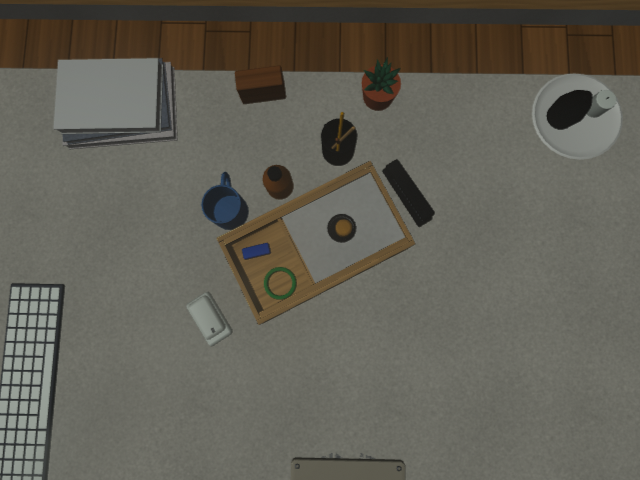

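The top view shows the box lying aslant. Its open end is at the left, with outer corners near (372,163), (413,242), (260,323) and (219,240). The black ring and brass catch are at about (342,228).

```bash
cat >> h.py <<'E'
def show_target(p,yaw,s):
    # p: target TCP world, yaw: direction of tool y line
    T=R.from_quat(s['eef_rot']); d=T.inv().apply(p-s['ee_pos'])*1000
    ty=T.apply([0,1,0]); a=np.arctan2(ty[1],ty[0]); dy=(yaw-a+np.pi/2)%np.pi-np.pi/2
    down=T.apply([0,0,1])
    print('shift mm',d.round(1),'turn about tool z',round(-dy,3),'tool z',down.round(4))
E
python3 - <<'E'
from h import *
c=cam('top')
P=[ray(c,*q,.096) for q in [(372,163),(413,242),(260,323),(219,240)]]
for p in P: print(p.round(3))
print(np.linalg.norm(P[0]-P[1]),np.linalg.norm(P[1]-P[2]))
hsv=cv2.cvtColor(c['pixels'],cv2.COLOR_RGB2HSV)[200:256,315:370]
m=((hsv[...,2]<70)|(hsv[...,1]>110)).astype(np.uint8)
cs,_=cv2.findContours(m,cv2.RETR_EXTERNAL,cv2.CHAIN_APPROX_NONE); k=max(cs,key=cv2.contourArea)
(u,v),rad=cv2.minEnclosingCircle(k); u+=315;v+=200
h=ray(c,u,v,.088); print(u,v,rad,'hole',h)
# cover: white quad
g=cv2.cvtColor(c['pixels'],cv2.COLOR_RGB2HSV)
y=((P[3]-P[0])+(P[2]-P[1]))[:2]; yaw=np.arctan2(y[1],y[0]); print('yaw +y',yaw)
show_target(np.r_[h[:2],.2],yaw,r.read_state())
E
```

```text
[ 0.709 -0.039  0.096]
[ 0.551 -0.12   0.096]
[0.39  0.174 0.096]
[0.549 0.261 0.096]
0.1776809282681782 0.33569747531765465
341.2779998779297 227.8080005645752 14.300945281982422 hole [0.57831544 0.02044933 0.088     ]
yaw +y 2.0660401546488236
shift mm [ 529.  -390.1   22.3] turn about tool z -0.042 tool z [-5.e-04  9.e-04 -1.e+00]
```

View pics/s1.png

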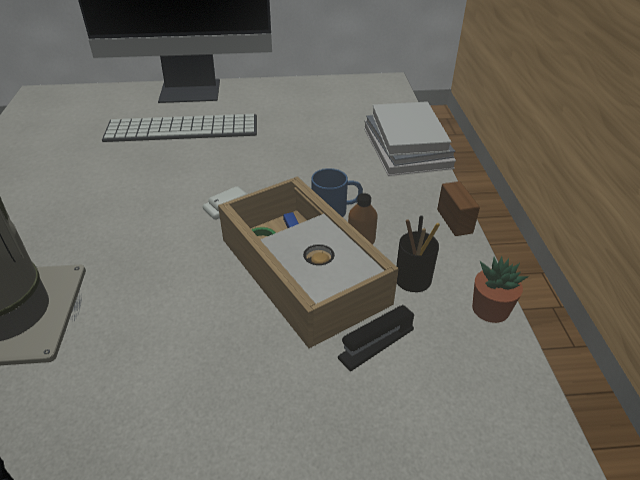

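The side view shows the same layout. The pencil pot is off the box's far long side, the stapler is beyond its closed end, and the way above the box is free.

>>> apply_moves --pt "0 0 -0.04 529 -390 0 -1" --pt "0 0 -0.04 529 -390 0 -1" --pt "0 0 -0.04 529 -390 0 -1" --pt "0 0 -0.04 529 -390 0 -1" --pt "0 0 -0.04 529 -390 0 -1" --pt "0 0 -0.04 529 -390 0 -1" --pt "0 0 -0.04 529 -390 0 -1" --pt "0 0 -0.04 529 -390 0 -1" --pt "0 0 -0.04 529 -390 0 -1" --pt "0 0 -0.04 529 -390 0 -1" --pt "0 0 -0.04 529 -390 0 -1" --pt "0 0 -0.04 529 -390 0 -1" --pt "0 0 -0.04 529 -390 0 -1" --pt "0 0 -0.04 529 -390 0 -1" --pt "0 0 -0.04 529 -390 0 -1" --pt "0 0 -0.04 529 -390 0 -1" --pt "0 0 -0.04 529 -390 0 -1" --pt "0 0 -0.04 529 -390 0 -1" --pt "0 0 -0.04 529 -390 0 -1" --pt "0 0 -0.04 529 -390 0 -1"

```text
time: 1.82
ee_pos: [0.5782, 0.0185, 0.2224]
eef_rot: [0.97, 0.243, -0.0, 0.0]
ft_force: [0.1, -0.8, -0.1]
width: 0.0007
grip_force: 0.0
```

Run:
```python
from h import *
c=cam('wrist','w1.png'); print(c['position'],c['orientation'],c['fovy'])
s=r.read_state();print(s['time'],s['ee_pos'],s['eef_rot'],s['ft_force'],s['width'],s['joint_positions'])
```

```text
[0.64526411 0.0548524  0.38399933] [ 0.84963139 -0.50881469 -0.07101605  0.11912533] 63.5615370387031
1.8667 [0.57825616 0.01837523 0.22251578] [ 9.70086800e-01  2.42757931e-01 -1.65762819e-04  4.00292963e-04] [-0.66235418  0.00793247 -0.46691343] 0.0003098507319512923 [ 0.34534341  0.27767405 -0.54848564  1.56494823  0.14816409  1.34079446
 -1.30035872]
```

View pics/w1.png

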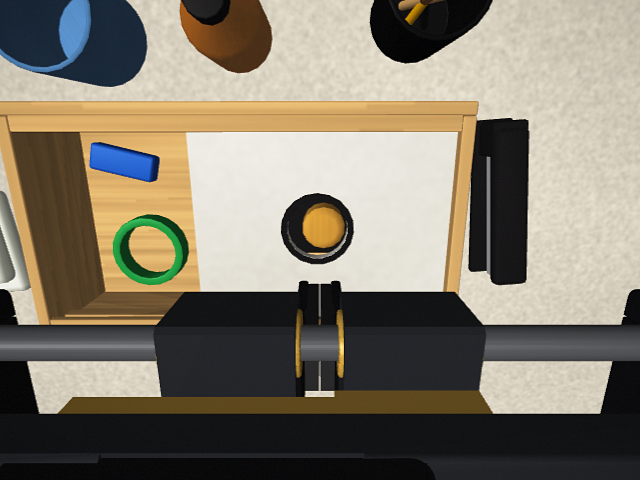

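The wrist picture shows the cover with its ring at about (317,229), radius 36 px, and the brass catch at (323,227). The box's far top edge runs along row 101 out to column 478.

Run:
```python
from h import *
c=cam('wrist'); 
hsv=cv2.cvtColor(c['pixels'],cv2.COLOR_RGB2HSV); sub=hsv[180:280,260:375]
def ell(m,z,n):
    k=max(cv2.findContours(m.astype(np.uint8),cv2.RETR_EXTERNAL,cv2.CHAIN_APPROX_NONE)[0],key=cv2.contourArea)
    e=cv2.fitEllipse(k); u,v=e[0][0]+260,e[0][1]+180; p=ray(c,u,v,z); print(n,u,v,e[1],p.round(4)); return p
h=ell((sub[...,2]<110)|(sub[...,1]>110),.088,'ring')
b=ell((sub[...,1]>110)&(sub[...,2]>150),.086,'catch')
# far edge fit: first wood row per column vs desk
us=np.arange(160,460,10); pts=[]
for u in us:
    col=hsv[85:140,u]; v=np.argmax((col[:,1]>70)&(col[:,2]>120)&(col[:,0]<25))+85
    pts.append(ray(c,u,v,.096)[:2])
vx,vy,*_=cv2.fitLine(np.float32(pts),cv2.DIST_HUBER,0,.01,.01).ravel()
yaw=np.arctan2(vy,vx)%np.pi; print('yaw',yaw)
# cover lower-lip edge of white (far side), white end
m=(hsv[...,1]<40)&(hsv[...,2]>190)
pts=[ray(c,u,np.argmax(m[125:150,u])+125,.088)[:2] for u in range(210,450,10)]
vx,vy,*_=cv2.fitLine(np.float32(pts),cv2.DIST_HUBER,0,.01,.01).ravel(); print('yaw lip',np.arctan2(vy,vx)%np.pi)
show_target(np.r_[h[:2],.1],yaw,r.read_state())
d=(b-h)[:2]; print('catch-hole along y,x', d@[np.cos(yaw),np.sin(yaw)], d@[np.sin(yaw),-np.cos(yaw)])
T=R.from_quat(r.read_state()['eef_rot']); print(T.as_matrix().round(3))
```

```text
ring 316.7785835266113 228.40858840942383 (69.67782592773438, 71.29544830322266) [0.58   0.0218 0.088 ]
catch 321.7635841369629 226.64836883544922 (38.558414459228516, 39.99681854248047) [0.5827 0.0188 0.086 ]
yaw 2.0622954
yaw lip 2.0622478
shift mm [  3.1  -2.2 122.6] turn about tool z -0.001 tool z [ 1.e-04 -8.e-04 -1.e+00]
catch-hole along y,x -0.003934917003521274 0.0009394209367269243
[[ 0.882  0.471  0.   ]
 [ 0.471 -0.882 -0.001]
 [-0.     0.001 -1.   ]]
```

>>> apply_moves --pt "0 0 0 2 -2 25 -1" --pt "0 0 0 2 -2 60 -1" --pt "0 0 0 2 -2 90 -1" --pt "0 0 0 2 -2 110 -1" --pt "0 0 0 2 -2 120 -1" --pt "0 0 0 2 -2 125 -1" --pt "0 0 0 2 -2 125 -1" --pt "0 0 0 2 -2 125 -1"

```text
time: 2.58
ee_pos: [0.5801, 0.0227, 0.0989]
eef_rot: [0.97, 0.244, 0.001, 0.0]
ft_force: [1.2, 0.2, 1.2]
width: 0.0004
grip_force: 0.0
```

Run:
```python
from h import *
c=cam('wrist'); s=r.read_state(); print(s['ee_pos'],s['ft_force'])
cv2.imwrite('pics/w2.png',cv2.resize(c['pixels'][180:420,180:460,::-1],None,fx=2,fy=2))
```

```text
[0.5803096  0.02274746 0.09913881] [0.1064191  0.23554546 0.83389699]
```

View pics/w2.png

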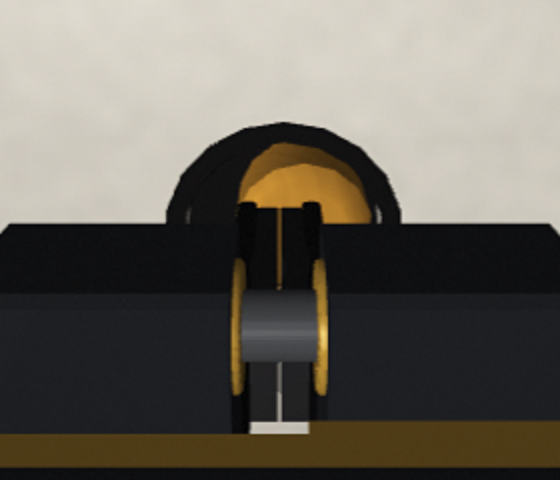

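The close crop shows the shut fingertips centred over the hole, with the ring centre at column 283 and the fingers at column 280. The catch lies beneath them, so I press now.

>>> apply_moves --pt "0 0 0 0 0 4 -1" --pt "0 0 0 0 0 8 -1" --pt "0 0 0 0 0 12 -1" --pt "0 0 0 0 0 15 -1" --pt "0 0 0 0 0 18 -1" --pt "0 0 0 0 0 20 -1" --pt "0 0 0 0 0 22 -1" --pt "0 0 0 0 0 24 -1" --pt "0 0 0 0 0 25 -1" --pt "0 0 0 0 0 25 -1" --pt "0 0 0 0 0 25 -1"

```text
time: 3.55
ee_pos: [0.5797, 0.0228, 0.0729]
eef_rot: [0.97, 0.244, 0.0, 0.0]
ft_force: [-0.3, -0.7, 5.9]
width: 0.0003
grip_force: 3.1
```

Pressing reads 5.9 N, so the catch is about 12 mm down. Now slide gently.

>>> apply_moves --pt "0 0 0 0 -2 0 -1" --pt "0 0 0 0 -4 0 -1" --pt "0 0 0 0 -6 0 -1" --pt "0 0 0 0 -8 0 -1" --pt "0 0 0 0 -10 0 -1" --pt "0 0 0 0 -12 0 -1" --pt "0 0 0 0 -14 0 -1" --pt "0 0 0 0 -16 0 -1" --pt "0 0 0 0 -18 0 -1" --pt "0 0 0 0 -20 0 -1" --pt "0 0 0 0 -20 0 -1"

```text
time: 4.47
ee_pos: [0.5701, 0.0401, 0.0726]
eef_rot: [0.97, 0.244, 0.0, 0.0]
ft_force: [1.5, -1.1, 0.5]
width: 0.0007
grip_force: 0.8
```

Run:
```python
from h import *
c=cam('wrist'); s=r.read_state(); print(s['ee_pos'],s['ft_force'])
cv2.imwrite('pics/w3.png',c['pixels'][:,:,::-1])
```

```text
[0.56978158 0.0400468  0.07236749] [ 0.91534618 -1.37380463  0.36611683]
```

View pics/w3.png

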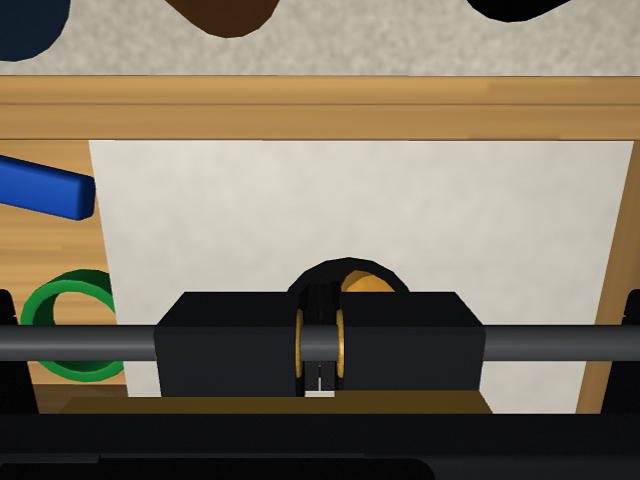

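The fingers at column 320 are near the +y side of the hole, whose centre is near column 348. The catch shows at (367,283). I check the catch's height and how far the cover has moved.

Run:
```python
from h import *
c=cam('wrist'); z=c['z_map']
def pt(u,v):
    d=R.from_quat(c['orientation']).apply([(u-c['cx'])/c['f'],(v-c['cy'])/c['f'],1]); return np.array(c['position'])+d*z[v,u]
for q in [(365,283),(372,280),(355,284),(380,285),(348,210),(330,276),(390,286)]: print(q,pt(*q).round(4))
yv=np.array([np.cos(2.0623),np.sin(2.0623)]); h0=np.array([.5793,.0212])
print('ring centre moved', (ray(c,348,318,.088)[:2]-h0)@yv, 'tcp rel', (r.read_state()['ee_pos'][:2]-h0)@yv)
# cover leading/trailing edges along row 160
for u in (94,):print((ray(c,u,160,.088)[:2]-h0)@yv)
```

```text
(365, 283) [0.5905 0.0289 0.0766]
(372, 280) [0.5931 0.027  0.0766]
(355, 284) [0.5872 0.0319 0.0742]
(380, 285) [0.593  0.023  0.0776]
(348, 210) [0.6166 0.0531 0.0875]
(330, 276) [0.581  0.0406 0.0606]
(390, 286) [0.5944 0.0186 0.0766]
ring centre moved 0.009534160399571053 tcp rel 0.021210304812029183
0.10484309528082092
```

The catch is at 76.6 mm, held under the cover, and the cover has moved about 10 mm. I carry on.

>>> apply_moves --pt "0 0 0 0 -3 0 -1" --pt "0 0 0 0 -7 0 -1" --pt "0 0 0 0 -11 0 -1" --pt "0 0 0 0 -15 0 -1" --pt "0 0 0 0 -19 0 -1" --pt "0 0 0 0 -23 0 -1" --pt "0 0 0 0 -27 0 -1" --pt "0 0 0 0 -31 0 -1" --pt "0 0 0 0 -35 0 -1" --pt "0 0 0 0 -38 0 -1" --pt "0 0 0 0 -40 0 -1"

```text
time: 5.48
ee_pos: [0.5508, 0.0753, 0.0723]
eef_rot: [0.97, 0.244, -0.0, 0.0]
ft_force: [2.1, -5.0, -1.4]
width: 0.0006
grip_force: 2.1
```

>>> apply_moves --pt "0 0 0 0 -3 0 -1" --pt "0 0 0 0 -7 0 -1" --pt "0 0 0 0 -11 0 -1" --pt "0 0 0 0 -15 0 -1" --pt "0 0 0 0 -19 0 -1" --pt "0 0 0 0 -23 0 -1" --pt "0 0 0 0 -27 0 -1" --pt "0 0 0 0 -31 0 -1" --pt "0 0 0 0 -35 0 -1" --pt "0 0 0 0 -39 0 -1" --pt "0 0 0 0 -43 0 -1" --pt "0 0 0 0 -47 0 -1" --pt "0 0 0 0 -51 0 -1" --pt "0 0 0 0 -54 0 -1" --pt "0 0 0 0 -57 0 -1" --pt "0 0 0 0 -59 0 -1" --pt "0 0 0 0 -60 0 -1"

```text
time: 6.9
ee_pos: [0.5223, 0.1286, 0.0724]
eef_rot: [0.97, 0.244, -0.0, 0.0]
ft_force: [2.7, -3.6, -2.2]
width: 0.0009
grip_force: 1.9
```

Run:
```python
from h import *
c=cam('wrist','w4.png')
s=r.read_state(); yv=np.array([np.cos(2.0623),np.sin(2.0623)]); h0=np.array([.5793,.0212])
d=s['ee_pos'][:2]-h0; print(d@yv-.0117,d@[yv[1],-yv[0]],s['ft_force'],s['ee_pos'])
```

```text
0.11014564071500703 0.0004264209043929436 [ 0.76365625 -2.40360304 -0.92147318] [0.52217064 0.12882332 0.0723672 ]
```

View pics/w4.png

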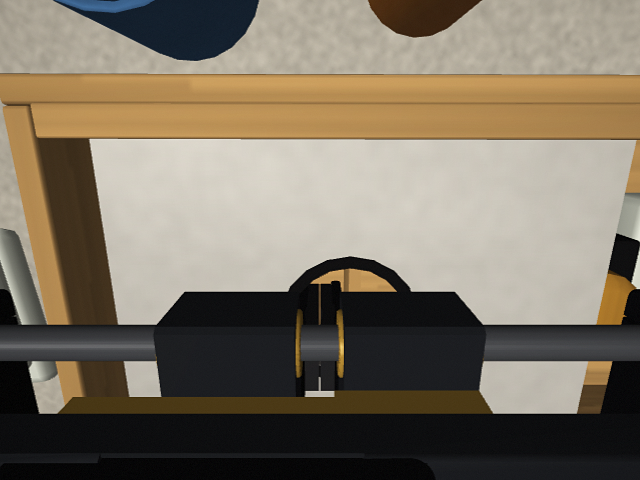

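The cover is at about 110 mm, with its leading edge at column 90 close to the box's end wall. The last stretch goes slowly.

>>> apply_moves --pt "0 0 0 0 -1 0 -1" --pt "0 0 0 0 -2 0 -1" --pt "0 0 0 0 -3 0 -1" --pt "0 0 0 0 -4 0 -1" --pt "0 0 0 0 -5 0 -1" --pt "0 0 0 0 -6 0 -1" --pt "0 0 0 0 -7 0 -1" --pt "0 0 0 0 -8 0 -1" --pt "0 0 0 0 -9 0 -1" --pt "0 0 0 0 -9.5 0 -1"

```text
time: 7.78
ee_pos: [0.5179, 0.137, 0.0725]
eef_rot: [0.97, 0.244, -0.0, 0.0]
ft_force: [0.2, -2.7, -1.7]
width: 0.0002
grip_force: 1.2
```

>>> apply_moves --pt "0 0 0 0 -0.5 0 -1" --pt "0 0 0 0 -1 0 -1" --pt "0 0 0 0 -1 0 -1"

```text
time: 8.03
ee_pos: [0.5175, 0.1378, 0.0725]
eef_rot: [0.97, 0.244, -0.0, 0.0]
ft_force: [0.7, -2.1, -0.8]
width: 0.0007
grip_force: 1.1
```

>>> apply_moves --pt "0 0 0 0 -0.5 0 -1" --pt "0 0 0 0 -1 0 -1" --pt "0 0 0 0 -1 0 -1"

```text
time: 8.28
ee_pos: [0.517, 0.1387, 0.0725]
eef_rot: [0.97, 0.244, -0.0, 0.0]
ft_force: [-1.0, -3.0, -0.8]
width: 0.0004
grip_force: 1.2
```

Run:
```python
from h import *
c=cam('top','t2.png'); cv2.imwrite('pics/t2c.png',cv2.resize(c['pixels'][130:340,190:450,::-1],None,fx=2.5,fy=2.5))
s=r.read_state(); print(s['ft_force'],s['ee_pos'])
```

```text
[-0.54490335 -2.613217   -0.81650907] [0.5170526  0.13871765 0.07251327]
```

View pics/t2c.png

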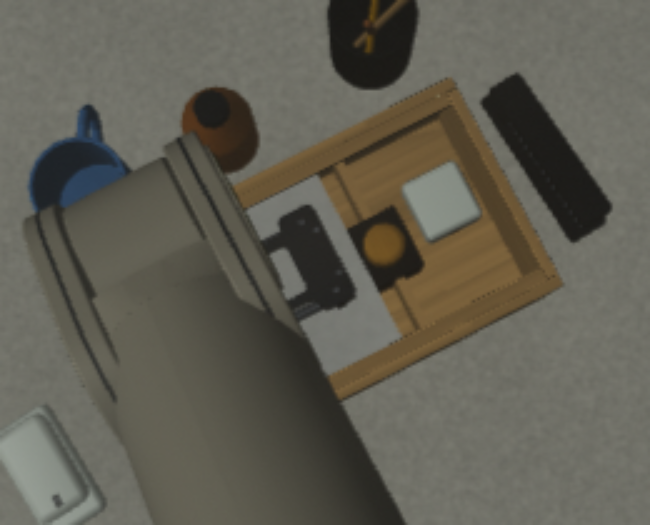

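The catch at (384,243) in the crop is out behind the cover, the charger is exposed, and the box has not moved. I push on until I feel the stop.

>>> apply_moves --pt "0 0 0 0 -0.5 0 -1" --pt "0 0 0 0 -1 0 -1" --pt "0 0 0 0 -1 0 -1"

```text
time: 8.58
ee_pos: [0.5166, 0.1394, 0.0725]
eef_rot: [0.97, 0.244, -0.0, 0.0]
ft_force: [0.1, -3.1, -1.7]
width: 0.0005
grip_force: 1.4
```

>>> apply_moves --pt "0 0 0 0 -0.5 0 -1" --pt "0 0 0 0 -0.7 0 -1" --pt "0 0 0 0 -0.7 0 -1"

```text
time: 8.83
ee_pos: [0.5165, 0.1396, 0.0725]
eef_rot: [0.97, 0.244, 0.0, 0.0]
ft_force: [0.6, -5.8, -1.4]
width: 0.0003
grip_force: 2.4
```

The force has risen to 5.8 N with hardly any travel, so the cover is at its stop. I back off the rim to the middle of the hole, then rise straight up.

>>> apply_moves --pt "0 0 0 0 3 0 -1" --pt "0 0 0 0 7 0 -1" --pt "0 0 0 0 10 0 -1" --pt "0 0 0 0 10 0 -1" --pt "0 0 0 0 10 0 -1" --pt "0 0 0 0 10 -5 -1" --pt "0 0 0 0 10 -12 -1" --pt "0 0 0 0 10 -22 -1" --pt "0 0 0 0 10 -45 -1" --pt "0 0 0 0 10 -80 -1" --pt "0 0 0 0 10 -115 -1" --pt "0 0 0 0 10 -140 -1" --pt "0 0 0 0 10 -150 -1" --pt "0 0 0 0 10 -150 -1"

```text
time: 10.0
ee_pos: [0.5223, 0.132, 0.226]
eef_rot: [0.97, 0.244, 0.003, 0.0]
ft_force: [1.0, 0.5, -0.5]
width: 0.0003
grip_force: 0.0
```

Run:
```python
from h import *
c=cam('wrist','w5.png'); s=r.read_state(); print(s['ft_force'],s['ee_pos'],s['time'])
```

```text
[0.15917579 0.55988989 0.17953318] [0.52148037 0.13160801 0.22366133] 10.05
```

View pics/w5.png

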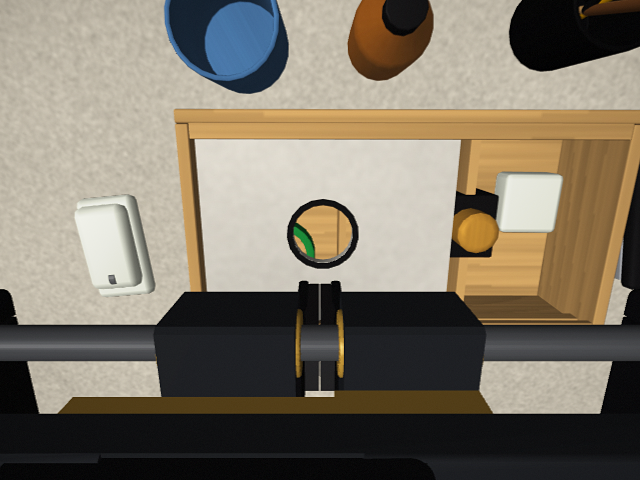

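The wrist picture shows the cover against the end wall at column 195, the catch at (475,231) just clear of the trailing edge, and the charger in place. I check that the catch is up and hand in.

Run:
```python
from h import *
c=cam('wrist'); z=c['z_map']
def pt(u,v):
    d=R.from_quat(c['orientation']).apply([(u-c['cx'])/c['f'],(v-c['cy'])/c['f'],1]); return np.array(c['position'])+d*z[v,u]
for q in [(475,228),(465,231),(485,228),(400,228)]: print(q,pt(*q).round(4))
h=ray(c,323,234,.088)[:2]; yv=np.array([np.cos(2.0623),np.sin(2.0623)]); print('cover',(h-[.5793,.0212])@yv)
if pt(475,228)[2]>.083: print(r.close_job())
```

```text
(475, 228) [0.5828 0.0238 0.0853]
(465, 231) [0.577  0.0297 0.0857]
(485, 228) [0.5866 0.0168 0.0852]
(400, 228) [0.5548 0.0775 0.0885]
cover 0.12186412754782182
the job is handed in; nothing more can be done
None
```

The job is handed in: the cover measures about 122 mm across, against its stop, and the catch is back up behind it (top at about 85 mm). The charger is exposed, the arm is clear, and I saw nothing else moved.

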